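# Set the bench charger one click up and start it

### The job

On the larger battery charger, the one with the carrying handle, use a fingertip to roll the knurled thumbwheel on its top one click away from the handle, so that its white index line rests at the two-dot mark instead of the one-dot mark. When it has settled there, press that charger's round start button fully down with a fingertip and let it come back up. Only touch, do not pick anything up: leave the chargers standing where they are, the smaller charger's wheel and button as they are, and the tin, socket and wrench undisturbed.

Things in the scene. Friction and masses are not known exactly. Their poses are not given: they have to be found in the camera images.
- charger: larger charger: grey box 190 (x) by 150 (y), top face 100 mm above the bench, 3 kg, loose on rubber feet; origin at the centre of its underside, z up, +x points from the one-dot to the three-dot mark. Black carrying handle: 14 mm bar along y, 40 mm above the top face at x = -73. Wheel and start button stand on top at x = +10, 65 mm apart along y (wheel at +y), dots on the wheel's +y side
- wheel_crown (a point): highest point of the larger charger's black knurled wheel, mid-width, 112 mm above the bench (does not turn with it). Wheel 80 mm across, 24 mm wide, axle along the charger's y, 40 mm below; only its top 12 mm stands out of the top face. A fingertip pressing on the crown with 5 to 10 N and moving along the charger's +x turns it by friction: 20 mm is one click
- wheel (a joint): larger charger's wheel, rad: sprung detents at 0 (index line at one dot), 0.5 (two dots, line on the crown), 1.0 (three dots); stops at -0.1, 1.1. Grows as the top of the wheel moves along the charger's +x. Starts near 0. Released between 0.27 and 0.73 it falls into the 0.5 detent; turning takes under 2.5 N at the rim
- start_top (a point): centre of the top of the larger charger's start button: a round steel button, 28 mm across, in a black collar 44 mm across; its top is 22 mm above the top face, 122 mm above the bench, 10 mm above the collar
- start (a joint): travel of the larger charger's start button, m: 0 up, 0.006 fully down (takes 5 N, springs back)
- small: the smaller charger: a grey box 140 mm (x) by 130 mm (y), top face 75 mm above the bench, about 2.6 kg, no handle, otherwise alike: wheel crown 87 mm and button top 97 mm above the bench; origin at the centre of its underside, z up; must stay as it is
- small_wheel (a joint): angle of the smaller charger's wheel, rad, 0 = two-dot mark, where it rests and must stay; detents 0.5 rad apart
- small_start (a joint): travel of the smaller charger's button, m; must stay up (0)
- tin: closed steel tin, 66 mm across, 85 mm tall, standing beyond the chargers; origin at the centre of its underside
- socket: steel wrench socket, 32 mm across, 50 mm tall, standing; origin at the centre of its underside
- wrench: steel wrench, 180 mm long (its x), lying on the bench; origin under its middle
There are look-alikes about, which are no part of the job. What is shaped like the small but brown or green is not meant.

How it is judged:
By the outcome, as a careful person would: the job done as asked, in the order asked, and still so for the second after the job is handed in, with the robot touching nothing.
It also fails if it takes over 40 s, if anything falls off the work surface, if the arm or the gripper's body presses on something with over 40 N, if the wrist force passes 120 N, or if a joint passes its speed limit or range.

### The arm

A 6-joint arm with a two-finger parallel gripper is mounted at the origin on the work surface. World frame = base frame: x ahead of the robot, y to its left, z up, the work surface at z = 0. Lengths are in m, angles in rad, forces in N, time in s.
With the tool pointing down it reaches from about 0.35 to 1 m from the base axis. Payload 7.1 kg.
Tool frame: the origin (TCP) lies at the very end of the fingers, on their centre line; the grasp point (between the pads) lies 19 mm behind it; y points along the fingers, z is the direction in which the jaws open and shut, and the axes are right-handed (so a half turn about y gives the same grasp; the last joint's range is limited). The gripper opens to 85 mm and grips with 20 to 120 N. Pads are 22 mm wide; open, the fingers measure 114 mm over their backs; the gripper's body (76 mm by 85 mm) begins 54 mm behind the grasp point. The pads swing forward as they close: fully open they stand 13 mm farther back than shut.
Start: joints at [1.294, 0.423, 1.63, -0, 1.089, -0.019], TCP at [0.159, 0.604, 0.231] pointing down, gripper open.
Joint ranges: [-3, 3], [-0.9, 2.11], [0.09, 2.58], [-1.31, 4.45], [0.11, 2.69], [-2.54, 2.54]. Speed limits (rad/s): [2.39, 2.39, 3.01, 3.14, 3.14, 3.14].

### API

Orientations are given as a 3x3 rotation matrix whose columns are the frame's x, y, z axes.
In Python, from station import manip, grab_frame, get_calibration gives the robot as it stands.
- The arm moves only by the tool apply_moves, never from a script. Its argument "steps" is a list of rows, each a list of 5 numbers: the opening, from 0 (shut) to 1 (fully open), then the shift along the tool's x, y, z in mm, then the turn about the tool's y in degrees. In form: [[grip, dx, dy, dz, twist], ...]. A call has exactly 5 rows; each row shifts and turns the pose as measured when the row begins, along the tool's axes as they then stand; what a row does not reach is not made up. A row lasts 1/8 s, in which the tool goes at most 62.5 mm and 10.7 degrees, less where a joint would pass 70% of its speed; a pose out of reach is approached as far as the arm can. A call with a gripper value outside its range is refused whole. The fingers move at their own pace and stop on an object; "force" is the grip in N (left out, the last holds). Time passes only in rows, so rows that do not move let the fingers close, or fill a call up. It gives the time, the measured TCP pose, the force and the opening at its end, in the units of the state.
- manip.observe(): the state, without advancing time (a new reading comes with each control period).
- grab_frame(name): name is "scene" or "top" or "wrist"; returns the picture (384x512x3 uint8, red, green, blue); there is no depth.
- get_calibration(name): a dict with "fx", "fy", "cx", "cy" (pixels), "R" (3x3) and "t" (3): a world point X has camera coordinates R X + t; the wrist camera has in their place "hand_eye" (4x4, takes a point from camera to tool coordinates, whose origin is the TCP and whose axes are the tool frame's). Camera axes: x right, y down, z forward; pixel columns grow to the right and rows downward; lengths in m; the calibration is good to about 2 mm. A picture is of the moment at which its call begins: read the wrist's pose just before it. get_calibration takes no time and is no camera call.
- manip.sign_off(): hands the job in, once; it reports no verdict.
The state is a dict: "time_s": time; "joints": joint angles; "qd": joint speeds; "effort": joint torques, N m; "ee_pos": TCP position; "tool_rot": TCP orientation; "wrist_force": force on the tool from outside, world axes, zero at the start; "ft_torque": the same for the moment, N m; "grip_width": finger opening in m.
Only numpy, scipy, OpenCV 4.12 (cv2) and the standard library are available. Lean on these libraries where they do the work, as an engineer would, in place of code of your own. Each camera call takes 0.05 s, during which the arm holds its last target.

## Working session

There is one attempt and no reset: what is moved stays moved. The work goes in short steps, Python scripts to look and compute and a tool call to move; the robot and the scene stay as the last step left them, time stands still between calls to the robot, and variables do not carry over. Pictures are saved under pics/ and viewed, and the job is handed in when it is done.

Besides the shell and the picture viewer there is one more tool, called after "Call:" in YAML: its name, and indented under it one key for each argument. apply_moves: Moves the arm, as the interface text tells. Its arguments: {"type":"object","properties":{"steps":{"type":"array"},"force":{"type":"number"}},"required":["steps"]}

```bash
mkdir -p pics; python3 - <<'E'
from station import manip, grab_frame, get_calibration
import cv2, json
s=manip.observe(); print({k:(s[k]) for k in ('time_s','ee_pos','tool_rot','wrist_force','grip_width')})
for n in ('scene','top','wrist'):
    im=grab_frame(n); cv2.imwrite(f'pics/{n}0.png',im[:,:,::-1])
    print(n,get_calibration(n))
E
```

```text
{'time_s': 0.0, 'ee_pos': array([0.15915039, 0.60381284, 0.23052151]), 'tool_rot': array([[ 9.66946900e-01, -4.57697375e-04,  2.54977415e-01],
       [-2.54977820e-01, -1.51682671e-03,  9.66945712e-01],
       [-5.58119596e-05, -9.99998745e-01, -1.58339357e-03]]), 'wrist_force': array([-0.64812631,  0.20805648,  0.23898034]), 'grip_width': 0.08539947956631658}
scene {'fx': 358.39484207094586, 'fy': 358.39484207094586, 'cx': 255.5429455541178, 'cy': 194.03322069678615, 'R': array([[ 1.68829841e-01,  9.85644758e-01,  9.46405163e-04],
       [ 5.89298941e-01, -1.00170503e-01, -8.01681127e-01],
       [-7.90077998e-01,  1.35905413e-01, -5.97751182e-01]]), 't': array([-0.00208483, -0.21033113,  1.43858891])}
top {'fx': 399.60247627017384, 'fy': 399.60247627017384, 'cx': 258.5817090540191, 'cy': 189.49345109046374, 'R': array([[ 0.0219458 , -0.99973736,  0.0066019 ],
       [-0.99734579, -0.0223509 , -0.06929504],
       [ 0.0694244 , -0.00506364, -0.99757436]]), 't': array([-0.10430451,  0.47094364,  1.2248903 ])}
wrist {'fx': 271.9867512100103, 'fy': 271.9867512100103, 'cx': 255.23803335622767, 'cy': 192.65285074207412, 'hand_eye': array([[-1.20845168e-04,  9.49059432e-01,  3.15097095e-01,
        -8.08959190e-02],
       [ 1.74105899e-04, -3.15097073e-01,  9.49059432e-01,
        -1.42530603e-01],
       [ 9.99999978e-01,  1.69549510e-04, -1.27158887e-04,
         8.02680940e-04],
       [ 0.00000000e+00,  0.00000000e+00,  0.00000000e+00,
         1.00000000e+00]])}
```

View pics/scene0.png

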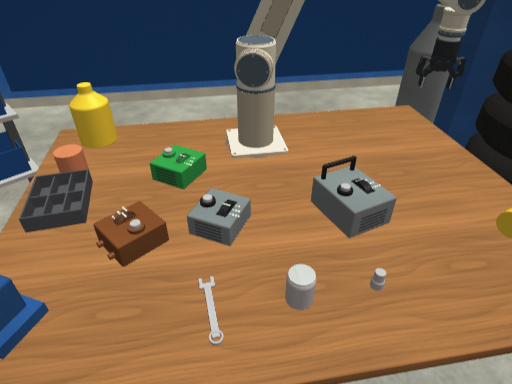

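View pics/top0.png

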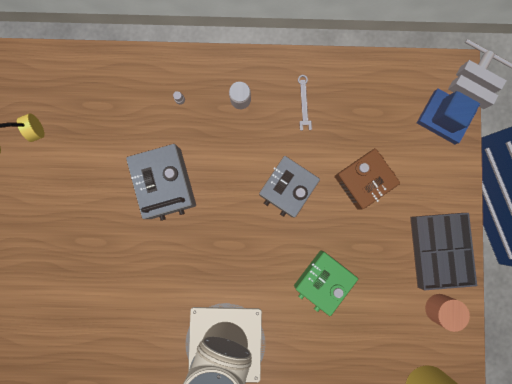

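View pics/wrist0.png

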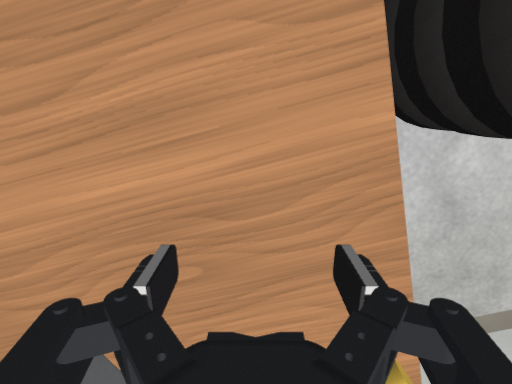

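In the top view there are two grey boxes. The one at (160,181) is larger and has a black handle bar at (163,204). The one at (290,186) is smaller with no handle, and the brown (367,179) and green (326,283) ones are look-alikes. The one meant is at (160,181), which I'll check in an enlarged crop.

```bash
python3 - <<'E'
import cv2,numpy as np
t=cv2.imread('pics/top0.png')[135:230,115:205]; s=cv2.imread('pics/scene0.png')[145:240,300:405]
a=cv2.resize(t,None,fx=6,fy=6,interpolation=cv2.INTER_CUBIC)[:, :400+140]
cv2.imwrite('pics/crop_top0.png',a)
cv2.imwrite('pics/crop_scene0.png',cv2.resize(s,None,fx=6,fy=6,interpolation=cv2.INTER_CUBIC))
E
```

```text
(no output)
```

View pics/crop_top0.png

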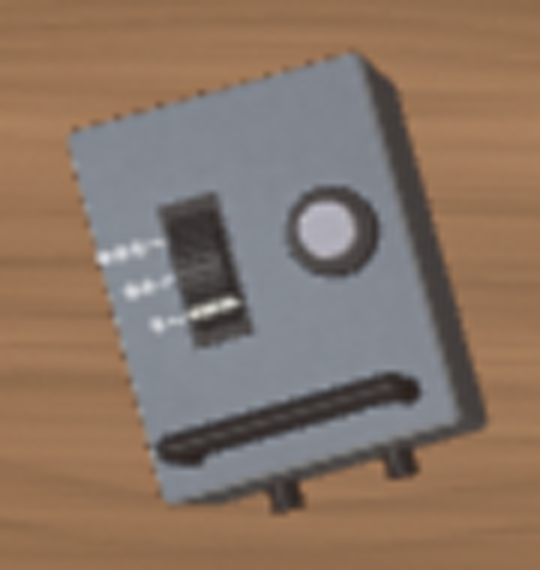

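View pics/crop_scene0.png

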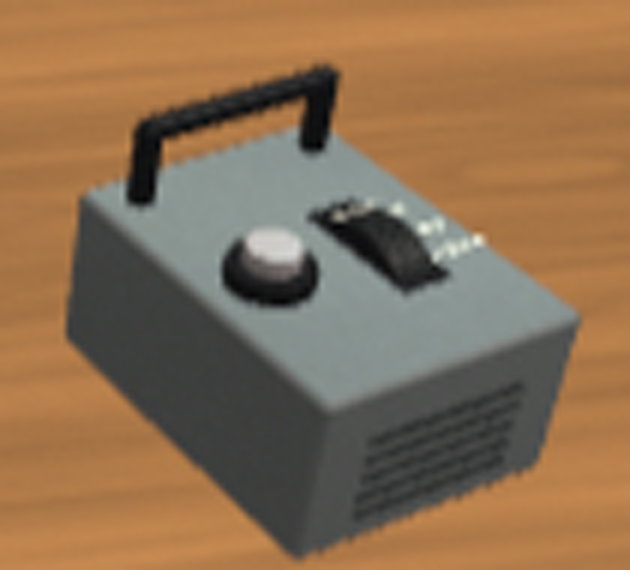

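The crop confirms it: handle present, white line at the one-dot mark, dots on the left (+y) side. Next I measure it.

```bash
cat > h.py <<'E'
from station import manip, grab_frame, get_calibration
import numpy as np, cv2
def ray(n,uv):
    c=get_calibration(n);R=np.array(c['R']);t=np.array(c['t'])
    d=R.T@np.array([(uv[0]-c['cx'])/c['fx'],(uv[1]-c['cy'])/c['fy'],1]); return -R.T@t,d/np.linalg.norm(d)
def onz(n,uv,z):
    o,d=ray(n,uv); return o+d*(z-o[2])/d[2]
def proj(n,X):
    c=get_calibration(n); p=np.array(c['R'])@X+c['t']; return np.array([c['fx']*p[0]/p[2]+c['cx'],c['fy']*p[1]/p[2]+c['cy']])
def tri(a,b):
    (o1,d1),(o2,d2)=a,b
    k=np.linalg.lstsq(np.c_[d1,-d2],o2-o1,rcond=None)[0]
    p,q=o1+k[0]*d1,o2+k[1]*d2; return (p+q)/2,np.linalg.norm(p-q)
E
python3 - <<'E'
from h import *
t=cv2.imread('pics/top0.png'); s=cv2.imread('pics/scene0.png')
def blobs(im,x0,x1,y0,y1,m):
    M=np.zeros(im.shape[:2],np.uint8); M[y0:y1,x0:x1]=m[y0:y1,x0:x1]
    n,_,st,c=cv2.connectedComponentsWithStats(M); return [(c[i].round(2),st[i,4],st[i,:4]) for i in range(1,n) if st[i,4]>8]
for im,box in((t,(160,185,160,190)),(s,(330,360,175,200))):
    m=((im.min(2)>150)).astype(np.uint8); print(blobs(im,*box,m))
# top face mask in top view
hsv=cv2.cvtColor(t,cv2.COLOR_BGR2HSV)
M=((t[:,:,0]>=t[:,:,2]+4)&(hsv[:,:,2]>105)).astype(np.uint8); A=np.zeros_like(M);A[135:230,115:205]=M[135:230,115:205]
A=cv2.morphologyEx(A,cv2.MORPH_OPEN,np.ones((3,3)))
cs=max(cv2.findContours(A,0,2)[0],key=cv2.contourArea); r=cv2.minAreaRect(cv2.convexHull(cs)); print(r)
P=np.array([onz('top',p,.1) for p in cv2.boxPoints(r)]);print(P.round(4),np.linalg.norm(np.diff(P,axis=0),axis=1),P.mean(0))
E
```

```text
[(array([168.92, 172.67]), np.int32(61), array([165, 169,   9,   9], dtype=int32))]
[(array([345.58, 185.35]), np.int32(48), array([341, 183,  10,   6], dtype=int32))]
((158.2386932373047, 180.86520385742188), (63.15813446044922, 50.061134338378906), 74.57783508300781)
[[0.5531 0.295  0.1   ]
 [0.5955 0.1563 0.1   ]
 [0.4191 0.1014 0.1   ]
 [0.3777 0.2388 0.1   ]] [0.14499198 0.18474131 0.14351224] [0.48636872 0.19785401 0.1       ]
```

```bash
python3 - <<'E'
from h import *
bt=np.array([168.92,172.67]);bs=np.array([345.58,185.35])
print(onz('top',bt,.122),onz('scene',bs,.122),tri(ray('top',bt),ray('scene',bs)))
c=np.array([.48637,.19785]);
for yaw in (17.0,17.4,17.8):
    a=np.radians(yaw);ex=np.array([np.cos(a),np.sin(a)]);ey=np.array([-ex[1],ex[0]])
    print(yaw, 'btn pred',c+.01*ex-.0325*ey,'crown',c+.01*ex+.0325*ey)
crown=np.r_[c+.01*ex+.0325*ey,.112];print(proj('top',crown),proj('scene',crown))
# the tool-down direction analysis
s=manip.observe();print(s['tool_rot'])
a=np.radians(17.4);Rt=s['tool_rot'];print('tool z yaw',np.degrees(np.arctan2(Rt[1,2],Rt[0,2])),'tool x yaw',np.degrees(np.arctan2(Rt[1,0],Rt[0,0])))
E
```

```text
[0.50809103 0.16295361 0.122     ] [0.51053928 0.16555551 0.122     ] (array([0.50873346, 0.16479181, 0.12060562]), np.float64(0.0031241457306055652))
17.0 btn pred [0.50543513 0.16969381] crown [0.48643097 0.23185362]
17.4 btn pred [0.50563123 0.1698276 ] crown [0.48619358 0.23185322]
17.8 btn pred [0.50582639 0.16996275] crown [0.4859562  0.23185116]
[145.33710544 180.19301673] [364.05504953 181.0328525 ]
[[ 9.66956369e-01 -3.38167457e-04  2.54941693e-01]
 [-2.54941916e-01 -1.18487677e-03  9.66955643e-01]
 [-2.49184410e-05 -9.99999241e-01 -1.23193720e-03]]
tool z yaw 75.22985829535433 tool x yaw -14.770143463510232
```

Call:
apply_moves:
  steps:
    - [0,45,0,-30,0]
    - [0,45,0,-30,0]
    - [0,45,0,-30,0]
    - [0,45,0,-30,0]
    - [0,45,0,-30,0]
  force: 30

```text
time_s: 0.78
ee_pos: [0.3411, 0.3987, 0.2295]
tool_rot: [[0.969, -0.001, 0.248], [-0.248, -0.001, 0.969], [-0.0, -1.0, -0.001]]
wrist_force: [0.6, 0.0, -0.1]
grip_width: 0.0002
```

Call:
apply_moves:
  steps:
    - [0,35,0,-26,-6.5]
    - [0,32,0,-31,-6.5]
    - [0,27,0,-36,-6.5]
    - [0,22,0,-40,-6.5]
    - [0,18,0,-44,-6.5]

```text
time_s: 1.4
ee_pos: [0.4792, 0.2094, 0.2293]
tool_rot: [[0.945, -0.001, -0.328], [0.328, -0.001, 0.945], [-0.001, -1.0, -0.001]]
wrist_force: [0.1, 1.0, 1.0]
grip_width: -0.0001
```

```bash
python3 - <<'E'
from h import *
s=manip.observe();print(s['time_s'],s['ee_pos'],s['tool_rot'],s['wrist_force'],s['qd'])
im=grab_frame('wrist');cv2.imwrite('pics/wrist1.png',im[:,:,::-1])
np.savez('w1.npz',p=s['ee_pos'],R=s['tool_rot'])
E
```

```text
1.4 [0.47919868 0.20937178 0.22934454] [[ 9.44837290e-01 -7.73324937e-04 -3.27539154e-01]
 [ 3.27537977e-01 -1.34136615e-03  9.44837062e-01]
 [-1.17001600e-03 -9.99998801e-01 -1.01407947e-03]] [0.05902812 0.95291289 1.00262083] [-0.74682371  0.08492401 -0.12222865 -0.00200072  0.03098455 -1.66969904]
```

View pics/wrist1.png

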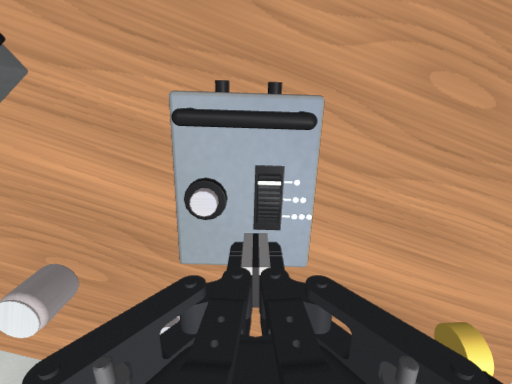

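The wrist view shows the charger squarely below. The handle bar is at (245,119), the wheel slot about (254..284, 166..230) with the white line at (269,183) against the one-dot mark, and the button at (204,203). I'll let the arm settle, then measure.

Call:
apply_moves:
  steps:
    - [0,0,0,0,0]
    - [0,0,0,0,0]
    - [0,0,0,0,0]
    - [0,0,0,0,0]
    - [0,0,0,0,0]

```text
time_s: 2.08
ee_pos: [0.4808, 0.2067, 0.229]
tool_rot: [[0.944, -0.0, -0.331], [0.331, -0.003, 0.944], [-0.001, -1.0, -0.003]]
wrist_force: [0.0, 0.1, 0.8]
grip_width: -0.0001
```

```bash
cat >> h.py <<'E'
def wray(uv,p,R):
    c=get_calibration('wrist');H=np.array(c['hand_eye'])
    d=np.array([(uv[0]-c['cx'])/c['fx'],(uv[1]-c['cy'])/c['fy'],1]); d=R@(H[:3,:3]@d); return p+R@H[:3,3],d
def wonz(uv,z,p,R):
    o,d=wray(uv,p,R); return o+d*(z-o[2])/d[2]
E
python3 - <<'E'
from h import *
s=manip.observe();p,R=s['ee_pos'],s['tool_rot'];print(s['time_s'],p,s['wrist_force'],np.abs(s['qd']).max())
im=grab_frame('wrist')[:,:,::-1].copy();cv2.imwrite('pics/wrist2.png',im)
np.savez('w2.npz',p=p,R=R)
cv2.imwrite('pics/wrist2c.png',cv2.resize(im[70:290,150:350],None,fx=2.7,fy=2.7,interpolation=cv2.INTER_CUBIC))
def bl(m,x0,x1,y0,y1,mn):
    M=np.zeros(m.shape,np.uint8);M[y0:y1,x0:x1]=m[y0:y1,x0:x1]
    n,_,st,c=cv2.connectedComponentsWithStats(M);return [(c[i].round(2),st[i]) for i in range(1,n) if st[i,4]>=mn]
w=im.min(2)>170
for b in bl(w.astype(np.uint8),150,350,80,270,3):print('white',b)
for b in bl((im.max(2)<75).astype(np.uint8),150,330,80,232,60):print('dark',b)
g=((im[:,:,0]>im[:,:,2]+4)&(im.max(2)>100)).astype(np.uint8);A=np.zeros_like(g);A[70:290,150:350]=g[70:290,150:350]
cs=max(cv2.findContours(A,0,2)[0],key=cv2.contourArea);r=cv2.minAreaRect(cs);B=cv2.boxPoints(r);print(r)
P=np.array([wonz(q,.1,p,R) for q in B]);print(P.round(4),np.linalg.norm(np.diff(P,axis=0),axis=1))
E
```

```text
2.075 [0.48076718 0.2067121  0.22897986] [0.01627257 0.12082493 0.77082114] 0.010705218936009652
white (array([299.8 , 181.92]), array([297, 179,   7,   7,  40], dtype=int32))
white (array([272.66, 182.38]), array([261, 181,  23,   4,  85], dtype=int32))
white (array([291.04, 181.89]), array([287, 180,   9,   4,  27], dtype=int32))
white (array([206.23, 202.68]), array([194, 191,  26,  25, 515], dtype=int32))
white (array([294.66, 199.23]), array([286, 197,  16,   6,  61], dtype=int32))
white (array([305.83, 199.5 ]), array([303, 197,   7,   6,  36], dtype=int32))
white (array([304.02, 216.31]), array([294, 213,  21,   7, 100], dtype=int32))
white (array([288.5, 216. ]), array([285, 215,   8,   3,  24], dtype=int32))
white (array([248.21, 267.84]), array([244, 267,   8,   3,  19], dtype=int32))
white (array([262.35, 267.85]), array([259, 267,   9,   3,  20], dtype=int32))
dark (array([225.08,  85.23]), array([219,  80,  13,  12, 145], dtype=int32))
dark (array([277.77,  87.21]), array([271,  82,  14,  12, 147], dtype=int32))
dark (array([247.89, 118.16]), array([ 176,  107,  145,   22, 2405], dtype=int32))
dark (array([270.63, 198.34]), array([ 256,  166,   31,   64, 1426], dtype=int32))
dark (array([209.74, 194.34]), array([187, 177,  43,  42, 707], dtype=int32))
((246.75094604492188, 178.97323608398438), (153.4735565185547, 170.99810791015625), 2.0454084873199463)
[[0.6022 0.142  0.1   ]
 [0.4204 0.1042 0.1   ]
 [0.3773 0.2417 0.1   ]
 [0.5502 0.3111 0.1   ]] [0.18569927 0.14404293 0.18632804]
```

View pics/wrist2c.png

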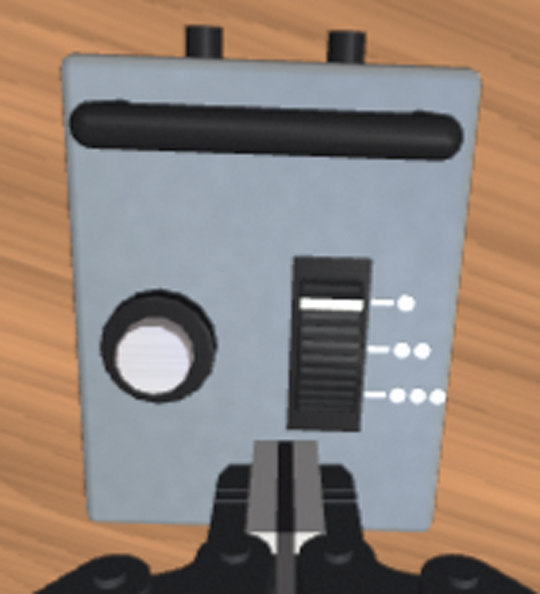

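```bash
python3 - <<'E'
from h import *
d=np.load('w2.npz');p,R=d['p'],d['R']
b=wonz((206.2,202.7),.122,p,R);print('btn',b)
c=wonz((271,198.3),.1,p,R);print('slot c',c, 'sep',np.linalg.norm((c-b)[:2]), 'yaw', np.degrees(np.arctan2(*(c-b)[1::-1]))-90)
c2=wonz((290,181.9),.1,p,R);c3=wonz((288.5,216),.1,p,R);v=c3-c2;print('ticks 1->3',np.linalg.norm(v),'yaw',np.degrees(np.arctan2(v[1],v[0])))
h=[wonz(q,.147,p,R) for q in ((176+10,116.5),(310,120.5))];v=h[1]-h[0];print('handle',np.degrees(np.arctan2(v[1],v[0]))-90,np.linalg.norm(v),h)
# top & wrist triangulation of button
print(tri(ray('top',(168.92,172.67)),wray((206.2,202.7),p,R)))
# tool tip offsets, in tool frame
for n,q in(('btn',b),('crown(slot)',np.r_[c[:2],.112])):print(n,R.T@(q-p)*1000)
c=get_calibration('wrist');H=np.array(c['hand_eye']);q=np.linalg.inv(H)@[0,0,0,1];print('tcp px',c['fx']*q[0]/q[2]+c['cx'],c['fy']*q[1]/q[2]+c['cy'])
E
```

```text
btn [0.50847881 0.16584628 0.122     ]
slot c [0.49005046 0.22787424 0.1       ] sep 0.06470758435115434 yaw 16.546548391835046
ticks 1->3 0.038356782825273016 yaw 19.199462782441582
handle 17.55051666918648 0.09897419924502958 [array([0.43295549, 0.1318674 , 0.147     ]), array([0.40311016, 0.22623449, 0.147     ])]
(array([0.50932993, 0.16476944, 0.11784433]), np.float64(0.0023330747153713144))
btn [ 12.769056   107.10416303 -47.41613173]
crown(slot) [ 15.9118159  116.90905926  17.2449736 ]
tcp px 254.184095976908 245.93032403030557
```

Call:
apply_moves:
  steps:
    - [0,5,0,17,2]
    - [0,0,45,0,0]
    - [0,0,40,0,0]
    - [0,0,10,0,0]
    - [0,0,0,0,0]

```text
time_s: 2.75
ee_pos: [0.4813, 0.2264, 0.1337]
tool_rot: [[0.955, 0.004, -0.298], [0.298, -0.001, 0.955], [0.003, -1.0, -0.002]]
wrist_force: [0.5, -0.1, 0.6]
grip_width: 0.0003
```

```bash
cat > rel.py <<'E'
from h import *
s=manip.observe();p,R=s['ee_pos'],s['tool_rot']
print(s['time_s'],p.round(4),'yaw',np.degrees(np.arctan2(R[1,0],R[0,0])).round(2),'F',s['wrist_force'].round(2),'qd',np.abs(s['qd']).max().round(3))
for n,q in(('crown',[.490,.2275,.112]),('btn',[.5087,.1655,.122])):print(n,(R.T@(np.array(q)-p)*1000).round(1))
E
python3 rel.py
```

```text
2.75 [0.4813 0.2264 0.1337] yaw 17.32 F [ 0.53 -0.08  0.56] qd 0.004
crown [ 8.6 21.7 -1.5]
btn [  8.   11.9 -66.3]
```

Call:
apply_moves:
  steps:
    - [0,-2,10,-1.5,0]
    - [0,0,5,0,0]
    - [0,0,2,0,0]
    - [0,0,0,0,0]
    - [0,0,0,0,0]

```text
time_s: 3.38
ee_pos: [0.4821, 0.2251, 0.1191]
tool_rot: [[0.955, 0.009, -0.298], [0.298, 0.001, 0.955], [0.009, -1.0, -0.002]]
wrist_force: [-0.7, -0.2, 0.4]
grip_width: -0.0001
```

```bash
python3 rel.py; python3 - <<'E'
from h import *
a=grab_frame('wrist')[:,:,::-1]; b=grab_frame('scene')[:,:,::-1]
a=cv2.resize(a[60:300,130:380],None,fx=1.6,fy=1.6); b=cv2.resize(b[140:240,305:405],(384,384),interpolation=cv2.INTER_CUBIC)
cv2.imwrite('pics/near1.png',np.hstack([a,b]))
E
```

```text
3.375 [0.4821 0.2251 0.1191] yaw 17.31 F [-0.71 -0.22  0.41] qd 0.003
crown [ 8.2  7.2 -0. ]
btn [  7.7  -2.7 -64.8]
```

View pics/near1.png

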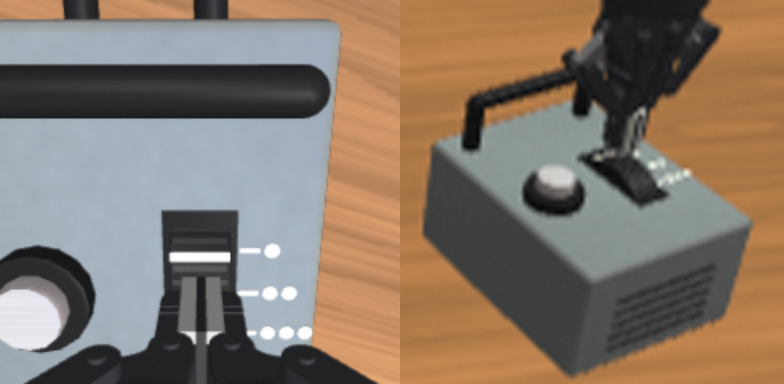

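```bash
python3 - <<'E'
from h import *
s=manip.observe();p,R=s['ee_pos'],s['tool_rot'];print(R.round(3))
f=lambda u,v:(130+u/1.6,60+v/1.6)
for n,q,z in(('1',(248,250),.1),('2',(248,293),.1),('3',(252,333),.1),('slot back edge',(200,211),.1),('line',(200,257),.107),('btn',(30,320),.122)):
    X=wonz(f(*q),z,p,R);print(n,X.round(4),'tool',(R.T@(X-p)*1000).round(1))
d=np.load('w2.npz')
for n,q in(('1',(287,182)),('2',(286,199)),('3',(286,216))):
    X=wonz(q,.1,d['p'],d['R']);print('old',n,X.round(4))
E
```

```text
[[ 0.955  0.009 -0.298]
 [ 0.298  0.001  0.955]
 [ 0.009 -1.    -0.002]]
1 [0.4659 0.2408 0.1   ] tool [-10.9  18.9  19.8]
2 [0.4843 0.2472 0.1   ] tool [ 8.6 19.1 20.5]
3 [0.5022 0.2553 0.1   ] tool [28.1 19.3 22.9]
slot back edge [0.4558 0.2174 0.1   ] tool [-27.4  18.8   0.5]
line [0.4715 0.2223 0.107 ] tool [-10.9  12.    0.5]
btn [0.5079 0.168  0.122 ] tool [  7.8  -2.8 -62.2]
old 1 [0.4677 0.2373 0.1   ]
old 2 [0.4855 0.2431 0.1   ]
old 3 [0.5037 0.2503 0.1   ]
```

Call:
apply_moves:
  steps:
    - [0,-2,3,0,0]
    - [0,0,2,0,0]
    - [0,0,1,0,0]
    - [0,0,0.5,0,0]
    - [0,0,0,0,0]

```text
time_s: 4.1
ee_pos: [0.48, 0.2244, 0.1121]
tool_rot: [[0.955, 0.009, -0.298], [0.298, 0.001, 0.955], [0.009, -1.0, -0.002]]
wrist_force: [-1.3, -0.6, -0.4]
grip_width: 0.0
```

```bash
python3 rel.py
```

```text
4.1 [0.48   0.2244 0.1121] yaw 17.31 F [-1.26 -0.63 -0.44] qd 0.001
crown [10.5  0.2 -0.1]
btn [ 10.   -9.7 -64.8]
```

Call:
apply_moves:
  steps:
    - [0,0,0.7,0,0]
    - [0,0,0.5,0,0]
    - [0,0,0,0,0]
    - [0,0,0,0,0]
    - [0,0,0,0,0]

```text
time_s: 4.72
ee_pos: [0.4809, 0.2248, 0.1119]
tool_rot: [[0.955, 0.011, -0.298], [0.298, 0.002, 0.955], [0.011, -1.0, -0.002]]
wrist_force: [-0.2, -0.1, 0.8]
grip_width: 0.0
```

Call:
apply_moves:
  steps:
    - [0,-0.5,1,0,0]
    - [0,0,1,0,0]
    - [0,0,1,0,0]
    - [0,0,1,0,0]
    - [0,0,1,0,0]

```text
time_s: 5.35
ee_pos: [0.4844, 0.2259, 0.1118]
tool_rot: [[0.954, 0.02, -0.298], [0.298, 0.005, 0.955], [0.02, -1.0, -0.001]]
wrist_force: [-2.0, -1.2, 10.4]
grip_width: -0.0
```

```bash
python3 rel.py
```

```text
5.35 [0.4844 0.2259 0.1118] yaw 17.33 F [-1.99 -1.21 10.36] qd 0.011
crown [ 5.8 -0.1 -0.1]
btn [  5.4 -10.1 -64.9]
```

Call:
apply_moves:
  steps:
    - [0,3,0.7,0,0]
    - [0,3,0.7,0,0]
    - [0,2,0.7,0,0]
    - [0,1,0.7,0,0]
    - [0,0,0.7,0,0]

```text
time_s: 5.98
ee_pos: [0.4971, 0.2299, 0.1121]
tool_rot: [[0.954, 0.028, -0.298], [0.298, 0.008, 0.955], [0.029, -1.0, -0.001]]
wrist_force: [1.1, 0.5, 7.1]
grip_width: -0.0003
```

```bash
python3 rel.py; python3 - <<'E'
from h import *
a=grab_frame('wrist')[:,:,::-1]; b=grab_frame('top')[:,:,::-1]
a=cv2.resize(a[60:300,130:380],None,fx=1.6,fy=1.6); b=cv2.resize(b[135:225,115:205],(384,384),interpolation=cv2.INTER_CUBIC)
cv2.imwrite('pics/drag1.png',np.hstack([a,b]))
E
```

```text
5.975 [0.4971 0.2299 0.1121] yaw 17.35 F [1.13 0.45 7.14] qd 0.015
crown [-7.5 -0.2 -0.2]
btn [ -7.8 -10.1 -64.9]
```

View pics/drag1.png

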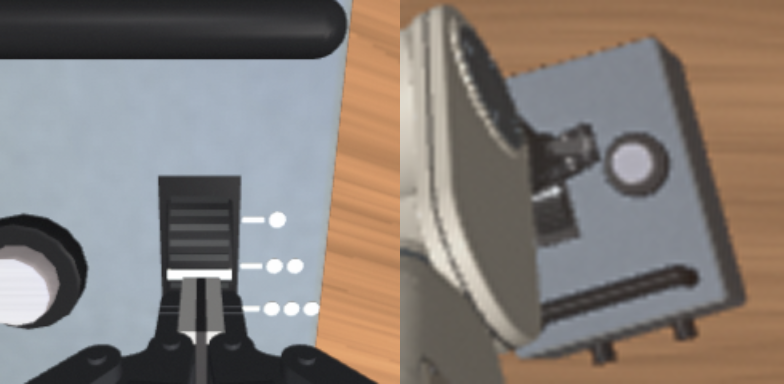

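The line is now at about the two-dot row (y≈270 in the crop, against 266 for the dots). Lifting off.

Call:
apply_moves:
  steps:
    - [0,0,-8,0,0]
    - [0,0,-20,0,0]
    - [0,0,-30,0,0]
    - [0,0,-30,0,0]
    - [0,-20,0,0,0]

```text
time_s: 6.7
ee_pos: [0.474, 0.2228, 0.2019]
tool_rot: [[0.954, 0.024, -0.298], [0.298, 0.006, 0.955], [0.025, -1.0, -0.001]]
wrist_force: [-0.2, 0.1, -0.9]
grip_width: 0.0
```

Call:
apply_moves:
  steps:
    - [0,0,0,0,0]
    - [0,0,0,0,0]
    - [0,0,0,0,0]
    - [0,0,0,0,0]
    - [0,0,0,0,0]

```text
time_s: 7.32
ee_pos: [0.4738, 0.2228, 0.2014]
tool_rot: [[0.954, 0.022, -0.298], [0.298, 0.006, 0.955], [0.023, -1.0, -0.001]]
wrist_force: [0.1, -0.0, -0.1]
grip_width: -0.0001
```

```bash
python3 rel.py; python3 - <<'E'
from h import *
s=manip.observe();np.savez('w3.npz',p=s['ee_pos'],R=s['tool_rot'])
a=grab_frame('wrist')[:,:,::-1].copy();cv2.imwrite('pics/wrist3.png',a)
cv2.imwrite('pics/wrist3c.png',cv2.resize(a[60:290,120:360],None,fx=2.5,fy=2.5,interpolation=cv2.INTER_CUBIC))
M=np.zeros(a.shape[:2],np.uint8);M[80:270,150:350]=(a.min(2)>170)[80:270,150:350]
n,_,st,c=cv2.connectedComponentsWithStats(M)
p,R=s['ee_pos'],s['tool_rot']
for i in range(1,n):
    if st[i,4]>15: z=.122 if st[i,4]>300 else .1; X=wonz(c[i],z,p,R); print(c[i].round(1),st[i],X.round(4),(R.T@(X-p)*1000).round(1))
E
```

```text
7.325 [0.4738 0.2228 0.2014] yaw 17.34 F [ 0.09 -0.01 -0.13] qd 0.006
crown [14.8 89.7 -0.2]
btn [ 14.4  79.8 -65. ]
[285.5 187.9] [282 185   8   7  46] [0.4633 0.2498 0.1   ] [ -4.3 101.3  29. ]
[276. 188.] [272 187   9   3  27] [0.4661 0.2413 0.1   ] [ -4.2 101.3  20.1]
[181.8 215. ] [168 202  29  27 616] [0.5083 0.166  0.122 ] [ 14.2  79.8 -64.4]
[285.6 206.8] [271 204  26   7 114] [0.4815 0.2562 0.1   ] [ 15.  101.7  29.8]
[254.5 212. ] [242 211  26   3  78] [0.4956 0.2293 0.1   ] [ 2.040e+01  1.019e+02 -1.000e-01]
[284.  224.8] [281 222   7   7  41] [0.5    0.2612 0.1   ] [ 34.1 102.1  29. ]
[292.  224.8] [289 222   7   7  41] [0.4976 0.2687 0.1   ] [ 34.1 102.1  36.9]
[300.1 224.9] [297 222   7   7  39] [0.4953 0.2764 0.1   ] [ 34.2 102.1  44.9]
[275. 225.] [271 224   9   3  27] [0.5029 0.2528 0.1   ] [ 34.4 102.2  20.1]
[248.2 267.8] [244 267   8   3  19] [0.5585 0.242  0.1   ] [ 84.2 103.3  -6.7]
[262.4 267.8] [259 267   9   3  20] [0.554  0.2561 0.1   ] [ 84.2 103.3   8.1]
```

View pics/wrist3c.png

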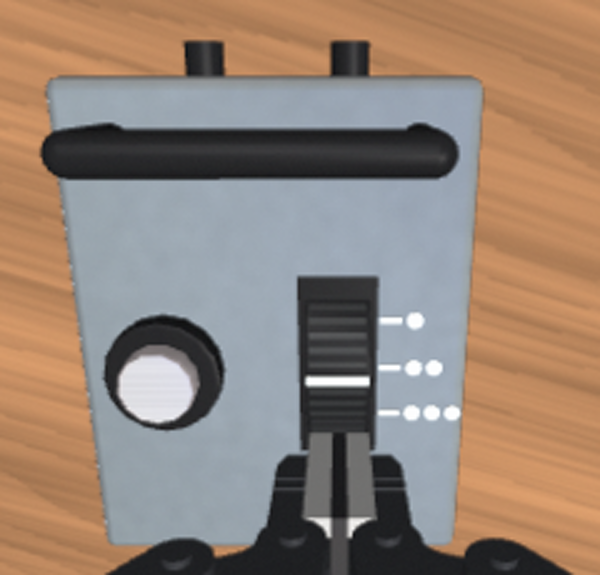

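The line raised to z=0.112 lies at tool x≈15.4, against 15.0 for the two-dot mark, so the wheel has settled in the 0.5 detent. The button still measures at the same place. Next I go over it.

Call:
apply_moves:
  steps:
    - [0,8,0,-33,0]
    - [0,7,0,-32,0]
    - [0,0,40,0,0]
    - [0,0,26,0,0]
    - [0,0,0,0,0]

```text
time_s: 8.0
ee_pos: [0.5114, 0.1642, 0.1347]
tool_rot: [[0.954, 0.024, -0.298], [0.298, 0.006, 0.954], [0.025, -1.0, -0.001]]
wrist_force: [-0.7, -0.3, 0.4]
grip_width: 0.0002
```

```bash
python3 rel.py; python3 - <<'E'
from h import *
a=grab_frame('wrist')[:,:,::-1]; b=grab_frame('scene')[:,:,::-1]
a=cv2.resize(a[60:300,130:380],None,fx=1.6,fy=1.6); b=cv2.resize(b[140:240,305:405],(384,384),interpolation=cv2.INTER_CUBIC)
cv2.imwrite('pics/btn1.png',np.hstack([a,b]))
E
```

```text
8.0 [0.5114 0.1642 0.1347] yaw 17.36 F [-0.7  -0.27  0.39] qd 0.021
crown [-2.1 22.6 66.9]
btn [-2.5 12.7  2.1]
```

View pics/btn1.png

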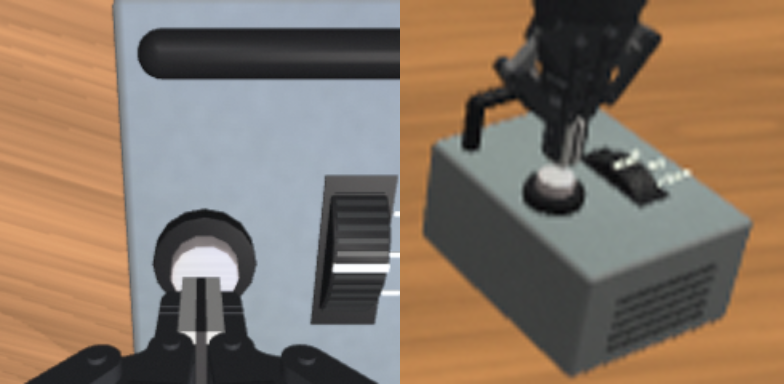

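Call:
apply_moves:
  steps:
    - [0,-4,6,2,0]
    - [0,0,6,0,0]
    - [0,0,3,0,0]
    - [0,0,2,0,0]
    - [0,0,2,0,0]

```text
time_s: 8.72
ee_pos: [0.5098, 0.1666, 0.1194]
tool_rot: [[0.954, 0.032, -0.3], [0.3, 0.009, 0.954], [0.033, -0.999, -0.001]]
wrist_force: [-2.5, -1.4, 3.0]
grip_width: 0.0001
```

```bash
python3 rel.py
```

```text
8.725 [0.5098 0.1666 0.1194] yaw 17.44 F [-2.46 -1.43  3.01] qd 0.034
crown [-0.9  7.3 64.1]
btn [-1.3 -2.7 -0.7]
```

Call:
apply_moves:
  steps:
    - [0,-0.5,2,0,0]
    - [0,-0.5,2,0,0]
    - [0,-0.5,2,0,0]
    - [0,-0.5,2,0,0]
    - [0,-0.5,2,0,0]

```text
time_s: 9.35
ee_pos: [0.5099, 0.1666, 0.1157]
tool_rot: [[0.953, 0.037, -0.3], [0.299, 0.01, 0.954], [0.038, -0.999, -0.001]]
wrist_force: [-7.9, -2.4, 24.8]
grip_width: -0.0004
```

```bash
python3 rel.py
```

```text
9.35 [0.5099 0.1666 0.1157] yaw 17.43 F [-7.92 -2.39 24.84] qd 0.012
crown [-0.9  3.6 64.1]
btn [-1.3 -6.3 -0.7]
```

It bottomed out 6.3 mm down with 25 N at the wrist, so the button is fully down. Lifting off.

Call:
apply_moves:
  steps:
    - [0,0,-3,0,0]
    - [0,0,-10,0,0]
    - [0,0,-25,0,0]
    - [0,0,-30,0,0]
    - [0,0,-30,0,0]

```text
time_s: 9.98
ee_pos: [0.5045, 0.165, 0.215]
tool_rot: [[0.954, 0.032, -0.299], [0.299, 0.009, 0.954], [0.033, -0.999, -0.001]]
wrist_force: [-0.5, 0.9, -0.3]
grip_width: 0.0002
```

Call:
apply_moves:
  steps:
    - [0,-10,-10,30,0]
    - [0,-10,0,30,0]
    - [0,0,0,0,0]
    - [0,0,0,0,0]
    - [0,0,0,0,0]

```text
time_s: 10.6
ee_pos: [0.4685, 0.2169, 0.2278]
tool_rot: [[0.954, 0.038, -0.298], [0.298, 0.011, 0.955], [0.039, -0.999, -0.001]]
wrist_force: [0.7, -0.1, 0.1]
grip_width: -0.0001
```

```bash
python3 rel.py; python3 - <<'E'
from h import *
s=manip.observe();p,R=s['ee_pos'],s['tool_rot']
a=grab_frame('wrist')[:,:,::-1].copy();cv2.imwrite('pics/wrist4.png',a); b=grab_frame('scene')[:,:,::-1];
cv2.imwrite('pics/end.png',np.hstack([cv2.resize(a[60:290,120:360],(400,384)),cv2.resize(b[140:240,300:400],(384,384),interpolation=cv2.INTER_CUBIC)]))
cv2.imwrite('pics/scene_end.png',b)
b0=cv2.imread('pics/scene0.png');
# changed pixels outside the arm
d=cv2.absdiff(b,b0).max(2)>40;n,_,st,c=cv2.connectedComponentsWithStats(d.astype(np.uint8));print([(x[:5].tolist()) for x in st[1:] if x[4]>6])
M=np.zeros(a.shape[:2],np.uint8);M[80:270,120:350]=(a.min(2)>170)[80:270,120:350]
n,_,st,c=cv2.connectedComponentsWithStats(M)
for i in range(1,n):
    if st[i,4]>15: z=.122 if st[i,4]>200 else .1;X=wonz(c[i],z,p,R); print(c[i].round(1),st[i,2:],X.round(4),(R.T@(X-p)*1000).round(1))
E
```

```text
10.6 [0.4685 0.2169 0.2278] yaw 17.34 F [ 0.71 -0.08  0.09] qd 0.007
crown [ 19.2 116.7   3.8]
btn [ 18.9 106.7 -60.9]
[[246, 0, 27, 37, 613], [274, 0, 45, 79, 1742], [331, 0, 91, 144, 5364], [424, 0, 62, 77, 1429], [442, 14, 4, 6, 14], [443, 27, 6, 3, 9], [224, 45, 48, 42, 1150], [418, 62, 7, 23, 50], [447, 77, 8, 12, 40], [355, 179, 7, 3, 12], [360, 181, 7, 4, 17]]
[283.1 184. ] [17  7 66] [0.4644 0.2463 0.1   ] [-1.000e-01  1.279e+02  2.940e+01]
[193.3 208.5] [ 26  24 498] [0.5083 0.1659 0.122 ] [ 18.7 106.7 -60.4]
[289.5 201.3] [14  6 71] [0.4806 0.2593 0.1   ] [ 19.2 128.6  37. ]
[277.5 201. ] [ 8  3 24] [0.4841 0.247  0.1   ] [ 18.8 128.6  24.2]
[259. 206.] [23  3 69] [0.4954 0.23   0.1   ] [ 24.6 128.9   4.6]
[285.5 217.6] [23  6 93] [0.4999 0.2617 0.1   ] [ 38.3 129.4  33.5]
[299.8 217.4] [ 7  6 35] [0.4951 0.2764 0.1   ] [ 38.1 129.4  49. ]
[248.2 267.8] [ 8  3 19] [0.5743 0.2418 0.1   ] [103.4 132.   -7.6]
[262.4 267.8] [ 9  3 20] [0.5694 0.2576 0.1   ] [103.4 132.    8.9]
```

View pics/end.png

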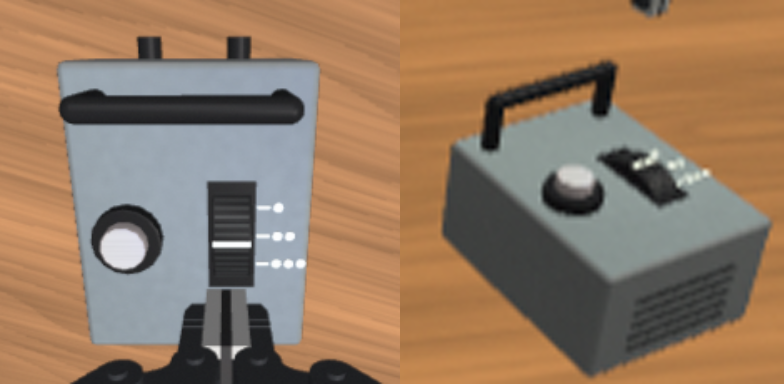

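The end view shows the line at the two-dot row and the button back up at (193,208). In the scene view, apart from the arm, only the wheel's line pixels changed, at (355–366, 179–184).

```bash
python3 -c "
from station import manip
print(manip.sign_off())"
```

```text
the job is handed in; nothing more can be done
None
```

The larger charger's wheel now rests at the two-dot mark, and its start button was then pressed fully down and let back up. I handed the job in at about 10.7 s of the 40 s allowed.

- **Wheel:** I dragged the shut fingertips about 18 mm along the crown. The wrist force read 10.4 N just before the drag and 7 N at its end, so it was slightly over 10 N at one point. After lifting off, the white line measured within about 1 mm of the two-dot mark, and it was still there at the end.
- **Button:** It went down about 6.3 mm and bottomed out with 25 N at the wrist, against the 5 N it needs. After release it measured back at its original place.
- **Rest of the scene:** Comparing the scene picture from before and after, only the arm and the wheel's white line had changed. Both chargers, the tin, socket and wrench are where they were, and the arm ended clear of everything with about 0.7 N of sensor noise.
- **What disagreed:** The top and scene cameras placed the button 2–3 mm apart, and a first estimate that assumed the wheel and button sit symmetrically about the charger's centre was about 5 mm off. I used the wrist camera's measurement of the button and wheel slot instead. The tool also tilted about 2° while pressing, which did no harm.

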